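# Turn the rocking half-round forming block onto its flat base, against the stop

### The arm

A 6-joint arm with a two-finger parallel gripper is mounted at the origin on the work surface. World frame = base frame: x ahead of the robot, y to its left, z up, the work surface at z = 0. Lengths are in m, angles in rad, forces in N, time in s.
With the tool pointing down it reaches from about 0.4 to 0.925 m from the base axis. Payload 3.4 kg.
Tool frame: the origin (TCP) lies between the finger pads; the fingertips stand 17 mm ahead of it and the grasp point (between the pads) lies 2 mm behind it; z points along the fingers, y is the line along which they close (so a half turn about z gives the same grasp; the last joint's range is limited). The gripper opens to 85 mm and grips with 20 to 120 N. Pads are 22 mm wide; open, the fingers measure 114 mm over their backs; the gripper's body (76 mm by 85 mm) begins 54 mm behind the grasp point. The pads swing forward as they close: fully open they stand 13 mm farther back than shut.
Start: joints at [1.25, 0.307, 1.506, -0, 1.328, -0.073], TCP at [0.141, 0.557, 0.248] pointing down, gripper open.
Joint ranges: [-3.12, 3.12], [-1.05, 2.28], [0.14, 2.33], [-1.42, 4.57], [0.1, 2.73], [-2.68, 2.68]. Speed limits (rad/s): [2.57, 2.57, 3.14, 3.14, 3.14, 3.14].

### API

Orientations are given as [roll, pitch, yaw] about the fixed x, y, z axes, in that order (R = Rz(yaw) Ry(pitch) Rx(roll)).
In Python, from cell import bot gives the robot as it stands. The module is installed in compiled form; this text tells all that it offers.
- The arm moves only by the tool apply_moves, never from a script. Its argument "increments" is a list of rows, each a list of 3 entries, a list of its own where there are three numbers: the turn, a rotation vector about the tool's x, y, z in rad, then the shift along the tool's x, y, z in mm, then the gripper command: -1 is fully open, 1 is shut, values between are in proportion. A call has 1 to 20 rows; each row shifts and turns the commanded pose from where the row before left it, along the tool's axes as they then stand; what a row does not reach is not made up. A row lasts 1/12 s, in which the tool goes at most 41.7 mm and 7.16 degrees, less where a joint would pass 70% of its speed; a pose out of reach is approached as far as the arm can. A call with a gripper value outside its range is refused whole. The fingers move at their own pace and stop on an object; the grip force is fixed at half the most. Time passes only in rows, so rows that do not move let the fingers close. It gives the time, the measured TCP pose, the force, the opening and the grip force at its end, in the units of the state.
- bot.state(): the state, without advancing time (a new reading comes with each control period).
- bot.read_camera(name): name is "side" or "top" or "wrist"; returns a dict with "frame" (480x640x3 uint8, blue, green, red), "depth" (480x640 float32, m along the optical axis (not along the pixel's ray), 0 where there is no reading), "K" (3x3 intrinsics, pixels), "rvec" (rotation vector, rad) and "tvec" (3), from world to camera coordinates, as OpenCV has them. Camera axes: x right, y down, z forward; pixel columns grow to the right and rows downward; lengths in m; the calibration is good to about 2 mm. The wrist camera is an equidistant fisheye: a pixel r from the principal point sees the ray r / f radians off the axis. A picture is of the moment at which its call begins.
- bot.close_job(): hands the job in; it is judged then, once.
The state is a dict: "clock": time; "joint_pos": joint angles; "joint_velocities": joint speeds; "joint_torque": joint torques, N m; "position": TCP position; "tcp_rot": TCP orientation; "force": force on the tool from outside, world axes, zero at the start; "moment": the same for the moment, N m; "width": finger opening in m; "grip_force": force on a finger pad.
Only numpy, scipy, OpenCV 4.12 (cv2) and the standard library are available. Lean on these libraries where they do the work, as an engineer would, in place of code of your own. Each camera call takes 0.05 s, during which the arm holds its last target. There are 200 camera calls.

### The job

The half-round forming block has been left upside down on its round side on the chasing board's rubber mat, where it rocks at a touch. First steady it under the fingers until it lies still, then tip it over onto its flat base, letting it down under control so that it does not slam down. Finally slide it up square against the wooden stop strip, near the strip's middle, with the long edge of its base tight along the strip, let go of it, and leave the other tools and vessels where they are.

Things in the scene. Friction and masses are not known exactly. Their poses are not given: they have to be found in the camera images.
- former: Forming block of pale hardwood, 150 mm long, 38 mm high, 0.18 to 0.3 kg: a half cylinder of radius 30 mm on a flat base plate 84 mm wide and 8 mm thick, which stands out as a 12 mm flange along each long side. Origin: centre of the flat face; z points from it to the round side (down at first), y along the block, x across. At first it lies on its round side and rocks and rolls at a touch.
- crown (a point): Mid-length of the block's round side, 38 mm from the flat face; axes as the block's. While it lies on its round side the flat face is 38 mm and the flanges' undersides 30 mm above the mat. Tipped sideways by 46 degrees it rests on a flange's edge; only beyond about 110 degrees does it fall onto its flat face by itself, short of that it falls back.
- board: Chasing board, fixed: plywood 325 x 290 x 18 mm with a black rubber mat 3 mm thick on it; the top of the mat is 21 mm above the origin, which is the centre of the underside. x points across the board to the stop strip, y runs along the strip, z up. The block grips well on the mat (friction 0.75 to 1.15).
- stop_face (a point): Foot of the stop strip's face, at mid-length, at the level of the mat's top, 135 mm from the board's centre along the board's x. The strip is of brown wood, 290 mm long, and stands 16 mm above the mat; its face looks back over the mat (to the board's -x). Axes as the board's.
- punch_mat: Square steel chasing punch, 10 mm thick, 128 mm long, lying on the mat beside the block across the end of it; a bystander. Origin: under its middle, x along it.
- punch_side: Square steel punch, 11 mm thick, 143 mm long, on the bench beside the board; a bystander. Origin: under its middle.
- panel: Curved brass panel, 150 mm long, 64 mm wide, 22 mm high, lying like a roof on the bench beside the board; a bystander. Origin: under its middle, y along it.
- hammer: Chasing hammer, 240 mm long, lying on the bench beside the board; a bystander. Origin: under its middle.
- vase: Tall open brass vase, 195 mm high, 92 mm wide; a bystander. Origin: centre of its underside.
- can: White spray can, 150 mm high, 52 mm wide; a bystander. Origin: centre of its underside.
- file: File with a wooden handle, 250 mm long, lying on the bench; a bystander. Origin: under it near its middle.

How it is judged:
By the outcome, as a careful person would: the job done as asked, in the order asked, and still so for the second after the job is handed in, with the robot touching nothing.
It also fails if it takes over 67 s, if anything falls off the work surface, if the arm or the gripper's body presses on something with over 40 N, if the wrist force passes 120 N, or if a joint passes its speed limit or range.

## Working session

There is one attempt and no reset: what is moved stays moved. The work goes in short steps, Python scripts to look and compute and a tool call to move; the robot and the scene stay as the last step left them, time stands still between calls to the robot, and variables do not carry over. Pictures are saved under pics/ and viewed, at most 14 in all, crops included, and the job is handed in when it is done.

Besides the shell and the picture viewer there is one more tool, called after "Call:" as a command line: name --argument value ..., lists and objects as JSON in quotes. apply_moves: Moves the arm, as the interface text tells. Its arguments: {"type":"object","properties":{"increments":{"type":"array","items":{"type":"array"}}},"required":["increments"]}

```bash
mkdir -p pics; cat > h.py <<'E'
import numpy as np, cv2
from cell import bot
def cam(n):
    c=bot.read_camera(n); R,_=cv2.Rodrigues(np.array(c["rvec"],float)); c["R"]=R; c["t"]=np.array(c["tvec"],float).reshape(3); return c
def cloud(c):
    d=c["depth"]; K=c["K"]; v,u=np.indices(d.shape)
    P=np.stack([(u-K[0,2])/K[0,0]*d,(v-K[1,2])/K[1,1]*d,d],-1)
    W=(P-c["t"])@c["R"]; W[d<=0]=np.nan; return W
def ray(c,u,v,z):
    K=c["K"]; r=np.array([(u-K[0,2])/K[0,0],(v-K[1,2])/K[1,1],1])@c["R"]; o=-c["R"].T@c["t"]
    return o+r*(z-o[2])/r[2]
E
python3 - <<'E'
from h import *
for n in("top","side"):
    c=cam(n); cv2.imwrite(f"pics/{n}0.png",c["frame"]); np.savez(f"{n}0.npz",**{k:np.array(v) for k,v in c.items()})
    print(n,c["K"].round(1).tolist(),(-c["R"].T@c["t"]).round(3),c["R"][2].round(2))
print(bot.state())
E
```

```text
top [[599.0, 0.0, 319.9], [0.0, 599.0, 239.7], [0.0, 0.0, 1.0]] [ 0.2   -0.009  1.929] [ 0.22  0.01 -0.98]
side [[606.8, 0.0, 318.2], [0.0, 606.8, 231.0], [0.0, 0.0, 1.0]] [-0.11  -0.812  1.137] [ 0.47  0.54 -0.7 ]
{'clock': 0.1, 'joint_pos': array([ 1.24946692e+00,  3.07504660e-01,  1.50749906e+00, -7.35507096e-06,
        1.32842381e+00, -7.35107721e-02]), 'joint_velocities': array([-0.0020882 , -0.00083171, -0.00236076,  0.00095923, -0.00040435,
        0.00109531]), 'joint_torque': array([-4.70396008e-04, -4.58532643e+01, -2.52609479e+01, -1.22058968e-04,
        5.58777610e-03,  1.26781171e-05]), 'position': array([0.14089071, 0.55687516, 0.24748591]), 'tcp_rot': array([-3.13976221e+00, -1.27644242e-04,  2.89377567e+00]), 'force': array([ 0.09750506,  0.3495198 , -0.19779793]), 'moment': array([-0.00863521, -0.01137881, -0.03408583]), 'grip_force': 0.0, 'width': 0.08557355806327595}
```

View pics/top0.png

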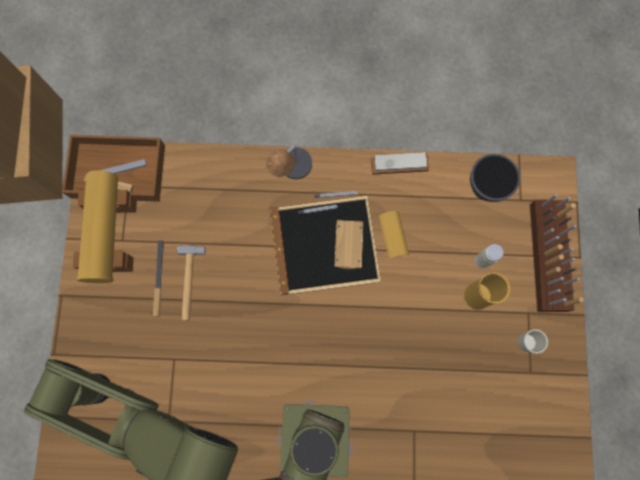

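View pics/side0.png

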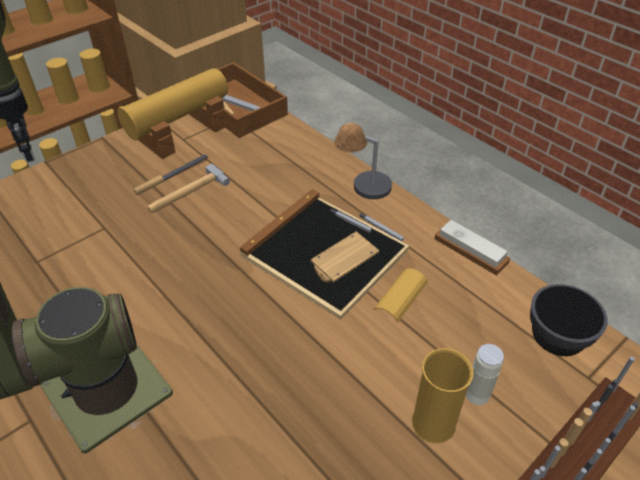

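The top view shows the strip on the board's left, at columns 275–287 and rows 207–292. The block is at about (349,245), long side roughly along the strip, and the mat punch is at about (320,209), off the block's far end. The side view agrees: the block is at about (345,257) with its flat face up.

```bash
cat > seg.py <<'E'
from h import *
def load(n): return dict(np.load(f"{n}0.npz"))
def rect(P):
    (c,s,a)=cv2.minAreaRect(P.astype(np.float32)*1000); return np.round(c,1),np.round(s,1),round(a,2)
E
python3 - <<'E'
from seg import *
for n,bx in(("top",(325,375,210,280)),("side",(305,385,225,290))):
    c=load(n); W=cloud(c); hsv=cv2.cvtColor(c["frame"],cv2.COLOR_BGR2HSV)
    x0,x1,y0,y1=bx; m=np.zeros(hsv.shape[:2],bool); m[y0:y1,x0:x1]=True
    pale=m&(hsv[...,2]>90)&(hsv[...,1]>40)
    k,lab,st,_=cv2.connectedComponentsWithStats(pale.astype(np.uint8)); i=1+np.argmax(st[1:,4]); pale=lab==i
    z=W[...,2][pale]; print(n,pale.sum(),"z pct",np.nanpercentile(z,[5,25,50,75,95]).round(4))
    sel=pale&(W[...,2]>.05); P=W[sel]; 
    A=np.c_[P[:,:2],np.ones(len(P))]; co=np.linalg.lstsq(A,P[:,2],rcond=None)[0]
    print(" top plane",co.round(3),"depth rect",rect(P[:,:2]))
    vv,uu=np.nonzero(pale); Q=np.array([ray(c,u,v,.059)[:2] for u,v in zip(uu,vv)]); print(" ray rect z=.059",rect(Q))
    # board: dark mat + light plywood; strip
    v=hsv[...,2]; dark=np.zeros_like(m); 
    r=(265,390,185,305) if n=="top" else (235,415,185,320)
    dm=np.zeros_like(m); dm[r[2]:r[3],r[0]:r[1]]=True
    dark=dm&(v<45); k,lab,st,_=cv2.connectedComponentsWithStats(dark.astype(np.uint8)); i=1+np.argmax(st[1:,4]); dark=lab==i
    print(" mat z",np.nanmedian(W[...,2][dark]).round(4))
    vv,uu=np.nonzero(dark); Q=np.array([ray(c,a,b,.021)[:2] for a,b in zip(uu,vv)]); print(" mat rect",rect(Q), cv2.boxPoints(cv2.minAreaRect(Q.astype(np.float32))).round(3).tolist())
    g=dm&(W[...,2]>.030)&(~pale)&(hsv[...,1]>60); g[:, (300 if n=="top" else 325):]=False
    k,lab,st,_=cv2.connectedComponentsWithStats(g.astype(np.uint8)); i=1+np.argmax(st[1:,4]); g=lab==i
    print(" strip",g.sum(),np.nanmedian(W[...,2][g]).round(4),rect(W[g][:,:2]),cv2.boxPoints(cv2.minAreaRect(W[g][:,:2].astype(np.float32))).round(3).tolist())
E
python3 - <<'E'
import cv2
a=cv2.imread('pics/top0.png')[190:300,260:420]; b=cv2.imread('pics/side0.png')[180:320,230:420]
a=cv2.resize(a,None,fx=2.5*1.0,fy=2.5); b=cv2.resize(b,(400,295))
import numpy as np; o=np.zeros((300,800,3),'uint8'); o[:a.shape[0],:400]=a[:300,:400]; o[:295,400:]=b; cv2.imwrite('pics/crop0.png',o)
E
```

```text
top 1301 z pct [0.0308 0.0547 0.0584 0.0619 0.0669]
 top plane [0.004 0.025 0.059] depth rect (array([606.1, -81.4]), array([ 84., 153.]), 89.15)
 ray rect z=.059 (array([604.4, -82.7]), array([ 87.3, 157.7]), 89.42)
 mat z 0.021
 mat rect (array([610.3, -14.6]), array([258.7, 280.5]), 9.88) [[0.45899999141693115, 0.10100000351667404], [0.5070000290870667, -0.17499999701976776], [0.7620000243186951, -0.13099999725818634], [0.7139999866485596, 0.1459999978542328]]
 strip 660 0.0378 (array([584.4, 139.9]), array([289.8,  29.6]), 9.77) [[0.4390000104904175, 0.12999999523162842], [0.4440000057220459, 0.10100000351667404], [0.7300000190734863, 0.15000000596046448], [0.7250000238418579, 0.17900000512599945]]
side 1812 z pct [0.0432 0.0556 0.0579 0.0598 0.0623]
 top plane [0.001 0.039 0.061] depth rect (array([609.4, -88. ]), array([ 89.7, 157.3]), 88.16)
 ray rect z=.059 (array([598.5, -88.7]), array([ 90.8, 170.9]), 89.1)
 mat z 0.0206
 mat rect (array([611. , -18.9]), array([263.3, 286.8]), 9.77) [[0.4569999873638153, 0.10000000149011612], [0.5059999823570251, -0.18299999833106995], [0.7649999856948853, -0.1379999965429306], [0.7160000205039978, 0.14499999582767487]]
 strip 871 0.0362 (array([587. , 136.3]), array([295. ,  34.2]), 9.75) [[0.4390000104904175, 0.12800000607967377], [0.4449999928474426, 0.09399999678134918], [0.7350000143051147, 0.14399999380111694], [0.7289999723434448, 0.17800000309944153]]
```

View pics/crop0.png

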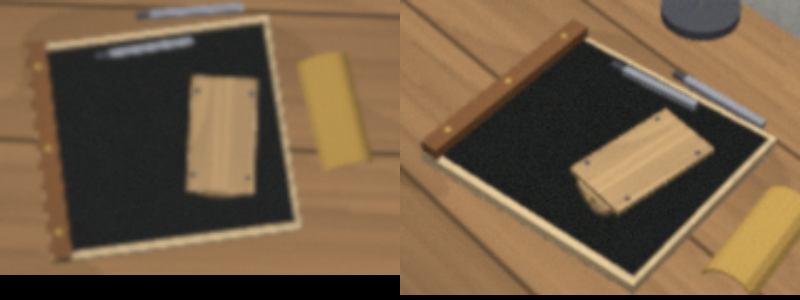

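Call:
apply_moves --increments '[[[0,0,-0.118],[0,0,0],1],[[0,0,-0.118],[0,0,0],1],[[0,0,0],[-26,-35,0],1],[[0,0,0],[-26,-35,0],1],[[0,0,0],[-26,-35,0],1],[[0,0,0],[-26,-35,0],1],[[0,0,0],[-26,-35,0],1],[[0,0,0],[-26,-35,0],1],[[0,0,0],[-26,-35,0],1],[[0,0,0],[-26,-35,0],1],[[0,0,0],[-26,-35,0],1],[[0,0,0],[-26,-35,0],1],[[0,0,0],[-26,-35,0],1],[[0,0,0],[-26,-35,0],1],[[0,0,0],[-26,-35,0],1],[[0,0,0],[-26,-35,0],1],[[0,0,0],[-26,-35,0],1],[[0,0,0],[-26,-35,0],1],[[0,0,0],[-26,-35,0],1],[[0,0,0],[-26,-35,0],1]]'

```text
clock: 1.77
position: [0.5817, -0.0518, 0.2478]
tcp_rot: [3.141, -0.001, 3.129]
force: [0.5, 0.7, 0.3]
width: 0.0
grip_force: 0.0
```

```bash
python3 - <<'E'
from seg import *
c=load("top"); W=cloud(c); hsv=cv2.cvtColor(c["frame"],cv2.COLOR_BGR2HSV)
m=np.zeros(hsv.shape[:2],bool); m[203:218,292:345]=True; g=m&(hsv[...,2]>75)
vv,uu=np.nonzero(g); Q=np.array([ray(c,a,b,.03)[:2] for a,b in zip(uu,vv)])
print("punch",rect(Q),cv2.boxPoints(cv2.minAreaRect(Q.astype(np.float32))).round(3).tolist())
s=bot.state(); print({k:s[k] for k in("position","tcp_rot","joint_pos","width","force")})
E
```

```text
punch (array([728.6,  31.3]), array([ 30.7, 148.2]), 2.14) [[0.7110000252723694, 0.10499999672174454], [0.7160000205039978, -0.0430000014603138], [0.746999979019165, -0.041999999433755875], [0.7409999966621399, 0.10599999874830246]]
{'position': array([ 0.58165494, -0.05183726,  0.24781104]), 'tcp_rot': array([ 3.14127000e+00, -9.40362402e-04,  3.12931224e+00]), 'joint_pos': array([-1.61322828e-01,  3.20060306e-01,  1.48746602e+00,  1.84547470e-04,
        1.33504419e+00, -1.71988179e+00]), 'width': 4.358930463237911e-05, 'force': array([0.52834295, 0.74501422, 0.26344692])}
```

Call:
apply_moves --increments '[[[0,0,0],[-2,-3,20],1],[[0,0,0],[0,0,35],1],[[0,0,0],[0,0,35],1],[[0,0,0],[0,0,35],1],[[0,0,0],[0,0,20],1],[[0,0,0],[0,0,0],1],[[0,0,0],[0,0,0],1],[[0,0,0],[0,0,0],1]]'

```text
clock: 2.43
position: [0.5842, -0.053, 0.1043]
tcp_rot: [-3.141, 0.002, 3.13]
force: [0.4, -1.0, -0.2]
width: 0.0001
grip_force: 0.0
```

```bash
cat > blk.py <<'E'
from seg import *
def rot3(P):
    A=np.c_[P[:,:2],np.ones(len(P))]; return np.linalg.lstsq(A,P[:,2],rcond=None)[0].round(3)
def state(): 
    s=bot.state(); print({k:np.round(s[k],4).tolist() for k in("clock","position","tcp_rot","joint_pos","width","force","moment","grip_force")})
E
python3 - <<'E'
from blk import *
state()
o=[]
for n in("side","wrist"):
    c=cam(n); f=c["frame"]
    o.append(cv2.resize(f[130:330,210:430],(400,364)) if n=="side" else cv2.resize(f,(400,300)))
p=np.zeros((364,800,3),'uint8'); p[:,:400]=o[0]; p[:300,400:]=o[1]; cv2.imwrite("pics/p1.png",p)
E
```

```text
{'clock': 2.4333, 'position': [0.5842, -0.053, 0.1043], 'tcp_rot': [-3.1413, 0.0017, 3.1299], 'joint_pos': [-0.1625, 0.4618, 1.6644, -0.0, 1.0137, -1.7216], 'width': 0.0001, 'force': [0.4451, -1.0308, -0.2071], 'moment': [0.0106, -0.0554, 0.0063], 'grip_force': 0.0}
```

View pics/p1.png

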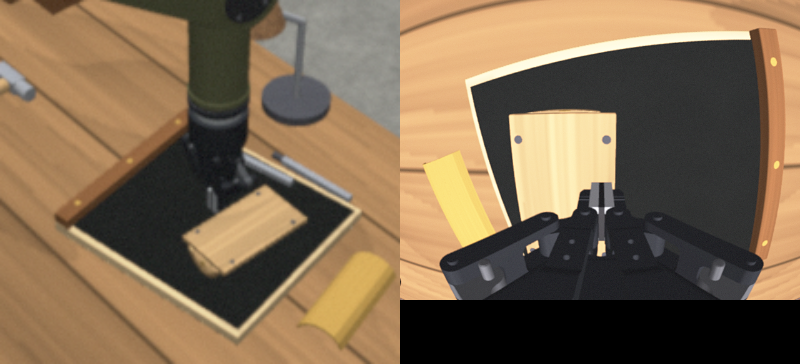

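Call:
apply_moves --increments '[[[0,0,0],[-11,-15,0],1],[[0,0,0],[-12,-15,0],1],[[0,0,0],[0,0,8],1],[[0,0,0],[0,0,8],1],[[0,0,0],[0,0,6],1],[[0,0,0],[0,0,2],1],[[0,0,0],[0,0,1],1],[[0,0,0],[0,0,1],1],[[0,0,0],[0,0,1],1],[[0,0,0],[0,0,0],1],[[0,0,0],[0,0,0],1],[[0,0,0],[0,0,0],1]]'

```text
clock: 3.53
position: [0.6059, -0.0831, 0.0765]
tcp_rot: [-3.142, 0.0, 3.13]
force: [0.4, -0.2, -0.0]
width: -0.0002
grip_force: 0.0
```

```bash
python3 -c "
from blk import *
state()"
```

```text
{'clock': 3.5333, 'position': [0.6059, -0.0831, 0.0765], 'tcp_rot': [-3.1415, 0.0004, 3.1299], 'joint_pos': [-0.2054, 0.5237, 1.6331, -0.0, 0.9844, -1.7644], 'width': -0.0002, 'force': [0.4046, -0.2293, -0.0328], 'moment': [-0.0223, -0.0631, 0.0478], 'grip_force': 0.0}
```

Call:
apply_moves --increments '[[[0,0,0],[0,0,0.5],1],[[0,0,0],[0,0,0.5],1],[[0,0,0],[0,0,0.5],1],[[0,0,0],[0,0,0],1],[[0,0,0],[0,0,0],1]]'

```text
clock: 3.95
position: [0.606, -0.083, 0.076]
tcp_rot: [3.141, 0.001, 3.13]
force: [-1.1, 0.8, 7.5]
width: -0.0
grip_force: 3.6
```

Call:
apply_moves --increments '[[[0,0,0],[0,0,0.5],1],[[0,0,0],[0,0,0],1],[[0,0,0],[0,0,0],1]]'

```text
clock: 4.2
position: [0.606, -0.0829, 0.076]
tcp_rot: [3.141, 0.001, 3.13]
force: [-2.4, 1.7, 9.9]
width: -0.0001
grip_force: 5.0
```

Call:
apply_moves --increments '[[[0,0,0],[0,0,0],1],[[0,0,0],[0,0,0],1],[[0,0,0],[0,0,0],1],[[0,0,0],[0,0,0],1],[[0,0,0],[0,0,0],1],[[0,0,0],[0,0,0],1],[[0,0,0],[0,0,0],1],[[0,0,0],[0,0,0],1],[[0,0,0],[0,0,0],1],[[0,0,0],[0,0,0],1],[[0,0,0],[0,0,0],1],[[0,0,0],[0,0,0],1],[[0,0,0],[0,0,-0.5],1],[[0,0,0],[0,0,-0.5],1],[[0,0,0],[0,0,-0.5],1],[[0,0,0],[0,0,-0.5],1],[[0,0,0],[0,0,-1],1],[[0,0,0],[0,0,-2],1],[[0,0,0],[0,0,-6],1],[[0,0,0],[0,0,-20],1]]'

```text
clock: 5.87
position: [0.6035, -0.0828, 0.1029]
tcp_rot: [3.14, -0.006, 3.13]
force: [0.1, -0.0, 0.1]
width: -0.0002
grip_force: 0.0
```

```bash
cat >> blk.py <<'E'
def block(n,bx,zmin=.05):
    c=cam(n); W=cloud(c); hsv=cv2.cvtColor(c["frame"],cv2.COLOR_BGR2HSV); x0,x1,y0,y1=bx
    m=np.zeros(hsv.shape[:2],bool); m[y0:y1,x0:x1]=True
    p=m&(hsv[...,2]>90)&(hsv[...,1]>40)&(hsv[...,0]<25)
    k,lab,st,_=cv2.connectedComponentsWithStats(p.astype(np.uint8)); p=lab==1+np.argmax(st[1:,4])
    P=W[p&(W[...,2]>zmin)]; print(n,len(P),"plane",rot3(P),rect(P[:,:2]))
    return c,W,p
E
python3 - <<'E'
from blk import *
state()
for i in range(3): c,_,_=block("side",(305,385,225,290))
E
```

```text
{'clock': 5.8667, 'position': [0.6035, -0.0828, 0.1029], 'tcp_rot': [3.1404, -0.0064, 3.1297], 'joint_pos': [-0.2056, 0.4925, 1.6081, -0.0, 1.0475, -1.7645], 'width': -0.0002, 'force': [0.1343, -0.0266, 0.0544], 'moment': [-0.0073, 0.0166, 0.0203], 'grip_force': 0.0}
side 1487 plane [-0.     0.003  0.059] (array([609. , -94.1]), array([104.3, 155.3]), 89.33)
side 1527 plane [ 0.001 -0.004  0.057] (array([608. , -94.8]), array([103.7, 157.6]), 87.97)
side 1531 plane [0.004 0.009 0.057] (array([608.4, -88.4]), array([153.7,  96.3]), 0.47)
```

Call:
apply_moves --increments '[[[0,0,0],[0,0,-30],0],[[0,0,0],[0,0,-30],0],[[0,0,0],[0,-26,0],0],[[0,0,0],[0,-26,0],0],[[0,0,0],[0,-26,0],0],[[-0.112,0,0],[0,0,0],0],[[-0.112,0,0],[0,0,0],0],[[-0.112,0,0],[0,0,0],0],[[-0.112,0,0],[0,0,0],0],[[-0.112,0,0],[0,0,0],0],[[-0.112,0,0],[0,0,0],0],[[-0.113,0,0],[0,0,0],0],[[0,0,0],[0,0,0],0],[[0,0,0],[0,0,0],0]]'

```text
clock: 7.18
position: [0.6041, -0.1623, 0.1627]
tcp_rot: [2.357, -0.004, 3.127]
force: [0.2, -0.2, 0.6]
width: 0.0428
grip_force: 0.0
```

```bash
python3 - <<'E'
from blk import *
state()
c,W,p=block("side",(305,385,225,290)); block("top",(325,375,210,280)); d=cam("wrist"); 
o=np.zeros((364,800,3),'uint8'); o[:,:400]=cv2.resize(c["frame"][130:330,250:470],(400,364)); o[:300,400:]=cv2.resize(d["frame"],(400,300)); cv2.imwrite("pics/p2.png",o)
E
```

```text
{'clock': 7.1833, 'position': [0.6041, -0.1623, 0.1627], 'tcp_rot': [2.3566, -0.0041, 3.1273], 'joint_pos': [-0.6591, 0.6752, 1.358, 0.5998, 1.6376, -2.3397], 'width': 0.0428, 'force': [0.1837, -0.2324, 0.575], 'moment': [-0.3292, 0.028, 0.0127], 'grip_force': 0.0}
side 1616 plane [ 0.007 -0.082  0.047] (array([ 608.3, -111.7]), array([138.6, 154.6]), 89.14)
top 1186 plane [0.001 0.016 0.06 ] (array([607.4, -81.8]), array([ 84.4, 152.8]), 89.12)
```

View pics/p2.png

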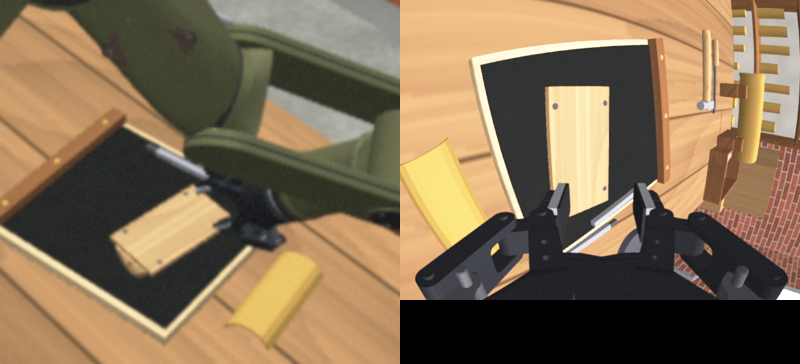

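Call:
apply_moves --increments '[[[0,0,0],[0,-18,20],0],[[0,0,0],[0,-18,20],0],[[0,0,0],[0,0,20],0],[[0,0,0],[0,0,20],0],[[0,0,0],[0,0,10],0],[[0,0,0],[0,0,8],0],[[0,0,0],[0,0,4],0],[[0,0,0],[0,0,2],0],[[0,0,0],[0,0,0],0],[[0,0,0],[0,0,0],0]]'

```text
clock: 8.17
position: [0.606, -0.1137, 0.067]
tcp_rot: [2.358, 0.001, 3.13]
force: [-0.7, -0.4, -1.1]
width: 0.0424
grip_force: 0.0
```

```bash
python3 - <<'E'
from blk import *
state(); block("top",(325,375,210,280))
d=cam("wrist"); cv2.imwrite("pics/p3.png",d["frame"])
E
```

```text
{'clock': 8.1667, 'position': [0.606, -0.1137, 0.067], 'tcp_rot': [2.3578, 0.0015, 3.1297], 'joint_pos': [-0.603, 0.7569, 1.4841, 0.6335, 1.4381, -2.4267], 'width': 0.0424, 'force': [-0.6843, -0.4456, -1.1472], 'moment': [-0.3481, -0.0341, -0.0375], 'grip_force': 0.0}
top 1085 plane [-0.67  -0.095  0.467] (array([550.3, -79.9]), array([ 85.1, 265.5]), 89.17)
```

View pics/p3.png

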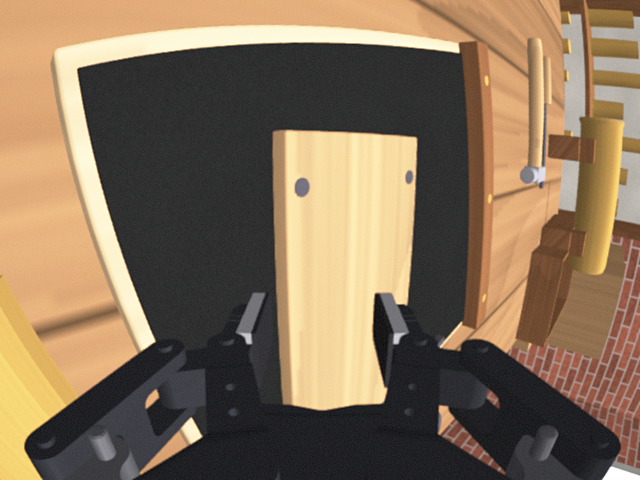

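Call:
apply_moves --increments '[[[0,0,0],[0,0,3],0],[[0,0,0],[0,0,2],0],[[0,0,0],[0,2,0],0],[[0,0,0],[0,2,0],0],[[0,0,0],[0,2,0],0],[[0,0,0],[0,2,0],0],[[0,0,0],[0,2,0],0],[[0,0,0],[0,2,0],0],[[0,0,0],[0,2,0],0],[[0,0,0],[0,2,0],0],[[0,0,0],[0,2,0],0],[[0,0,0],[0,2,0],0],[[0,0,0],[0,0,0],0]]'

```text
clock: 9.35
position: [0.6057, -0.0951, 0.0773]
tcp_rot: [2.357, 0.0, 3.13]
force: [0.6, 0.4, -0.3]
width: 0.0427
grip_force: 0.1
```

```bash
cat >> blk.py <<'E'
def plane(n,bx,zr=(.02,.13)):
    "tilt of the pale face seen: RANSAC-free robust fit by iterating; prints normal's tilt about x"
    c=cam(n); W=cloud(c); hsv=cv2.cvtColor(c["frame"],cv2.COLOR_BGR2HSV); x0,x1,y0,y1=bx
    m=np.zeros(hsv.shape[:2],bool); m[y0:y1,x0:x1]=True
    p=m&(hsv[...,2]>90)&(hsv[...,1]>40)&(hsv[...,0]<25)&(abs(W[...,0]-.606)<.08)&(abs(W[...,1]+.05)<.11)&(W[...,2]>zr[0])&(W[...,2]<zr[1])
    P=W[p]; print(n,len(P),"pct y",np.percentile(P[:,1],[2,50,98]).round(4),"z",np.percentile(P[:,2],[2,50,98]).round(4))
    q=P.copy()
    for i in range(6):
        u,s,v=np.linalg.svd(q-q.mean(0),full_matrices=False); r=abs((P-q.mean(0))@v[2]); q=P[r<max(.004,np.median(r))]
    nn=v[2]*np.sign(v[2][2]); print(" normal",nn.round(3),"tip deg",np.degrees(np.arctan2(nn[1],nn[2])).round(1),len(q))
    return c,W,P
E
python3 - <<'E'
from blk import *
state(); plane("top",(315,380,205,285)); plane("side",(290,390,205,295))
E
```

```text
{'clock': 9.35, 'position': [0.6057, -0.0951, 0.0773], 'tcp_rot': [2.3565, 0.0003, 3.13], 'joint_pos': [-0.5812, 0.7357, 1.5027, 0.645, 1.4317, -2.4107], 'width': 0.0427, 'force': [0.6389, 0.4368, -0.2902], 'moment': [-0.374, 0.0054, 0.0275], 'grip_force': 0.1007}
top 1074 pct y [-0.1041 -0.0618 -0.0264] z [0.0332 0.0574 0.0805]
 normal [0.009 0.369 0.929] tip deg 21.7 622
side 1016 pct y [-0.1095 -0.078  -0.03  ] z [0.0248 0.0568 0.0756]
 normal [0.004 0.373 0.928] tip deg 21.9 730
```

Call:
apply_moves --increments '[[[0,0,0],[0,2,0],0],[[0,0,0],[0,2,0],0],[[0,0,0],[0,2,0],0],[[0,0,0],[0,2,0],0],[[0,0,0],[0,2,0],0],[[0,0,0],[0,2,0.5],0],[[0,0,0],[0,2,0.5],0],[[0,0,0],[0,2,0.5],0],[[0,0,0],[0,2,0.5],0],[[0,0,0],[0,2,0.5],0],[[0,0,0],[0,2,0.5],0],[[0,0,0],[0,0,0],0],[[0,0,0],[0,0,0],0]]'

```text
clock: 10.53
position: [0.606, -0.0775, 0.0903]
tcp_rot: [2.357, 0.0, 3.13]
force: [0.1, -0.7, 0.7]
width: 0.0429
grip_force: 0.8
```

```bash
python3 - <<'E'
from blk import *
state(); plane("top",(305,380,205,285)); c,_,_=plane("side",(280,390,195,295))
d=cam("wrist"); o=np.zeros((364,800,3),'uint8'); o[:,:400]=cv2.resize(c["frame"][130:330,230:450],(400,364)); o[:300,400:]=cv2.resize(d["frame"],(400,300)); cv2.imwrite("pics/p4.png",o)
E
```

```text
{'clock': 10.5333, 'position': [0.606, -0.0775, 0.0903], 'tcp_rot': [2.3566, 0.0002, 3.1298], 'joint_pos': [-0.5596, 0.7114, 1.517, 0.6555, 1.4292, -2.3906], 'width': 0.0429, 'force': [0.1055, -0.7149, 0.7425], 'moment': [-0.3693, -0.0443, -0.0556], 'grip_force': 0.7638}
top 870 pct y [-0.0818 -0.0475 -0.0188] z [0.0242 0.0562 0.0941]
 normal [0.006 0.725 0.688] tip deg 46.5 603
side 780 pct y [-0.0883 -0.0793 -0.0239] z [0.0228 0.0604 0.0862]
 normal [-0.051  0.519  0.854] tip deg 31.3 390
```

View pics/p4.png

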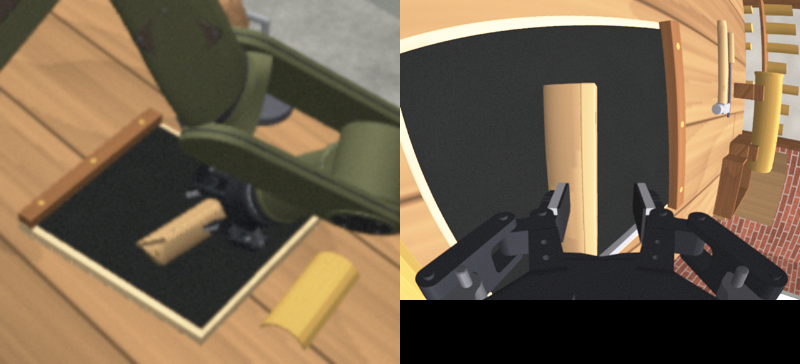

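Call:
apply_moves --increments '[[[0,0,0],[0,0,-1.75],0.1],[[0,0,0],[0,0,-1.75],0.2],[[0,0,0],[0,0,-1.75],0.3],[[0,0,0],[0,0,-1.75],0.38],[[0,0,0],[0,0,0],0.38],[[0,0,0],[0,0,0],0.38]]'

```text
clock: 11.18
position: [0.6058, -0.0828, 0.0953]
tcp_rot: [2.357, 0.0, 3.13]
force: [-0.5, 0.1, 0.8]
width: 0.0262
grip_force: 0.1
```

```bash
python3 - <<'E'
from blk import *
state(); plane("top",(305,380,205,285))
E
```

```text
{'clock': 11.1833, 'position': [0.6058, -0.0828, 0.0953], 'tcp_rot': [2.3567, 0.0002, 3.1296], 'joint_pos': [-0.5662, 0.7074, 1.5082, 0.651, 1.4424, -2.3869], 'width': 0.0262, 'force': [-0.5268, 0.1287, 0.7534], 'moment': [-0.3643, 0.0077, -0.003], 'grip_force': 0.0701}
top 939 pct y [-0.0865 -0.0498 -0.0186] z [0.0226 0.0569 0.0937]
 normal [0.011 0.691 0.723] tip deg 43.7 639
```

Call:
apply_moves --increments '[[[0,0,0],[0,-1.5,0],0.45],[[0,0,0],[0,-1.5,0],0.52],[[0,0,0],[0,-1.5,0],0.59],[[0,0,0],[0,-1.5,0],0.66],[[0,0,0],[0,-1.5,0],0.73],[[0,0,0],[0,-1.5,0],0.79],[[0,0,0],[0,0,0],0.83],[[0,0,0],[0,0,0],0.9],[[0,0,0],[0,0,0],1],[[0,0,0],[0,0,0],1],[[0,0,0],[0,0,0],1]]'

```text
clock: 12.15
position: [0.6057, -0.089, 0.089]
tcp_rot: [2.357, 0.0, 3.13]
force: [-0.4, 0.9, -0.4]
width: 0.0061
grip_force: 59.0
```

```bash
python3 - <<'E'
from blk import *
state(); plane("top",(305,380,205,285))
d=cam("wrist"); cv2.imwrite("pics/p5.png",cv2.resize(d["frame"],(480,360)))
E
```

```text
{'clock': 12.15, 'position': [0.6057, -0.089, 0.089], 'tcp_rot': [2.3567, 0.0, 3.1298], 'joint_pos': [-0.5738, 0.7182, 1.5042, 0.6474, 1.4409, -2.3959], 'width': 0.0061, 'force': [-0.3542, 0.9377, -0.4427], 'moment': [-0.2831, 0.0001, -0.0627], 'grip_force': 59.0145}
top 996 pct y [-0.0862 -0.0509 -0.0187] z [0.0233 0.0581 0.0904]
 normal [0.016 0.689 0.725] tip deg 43.6 677
```

View pics/p5.png

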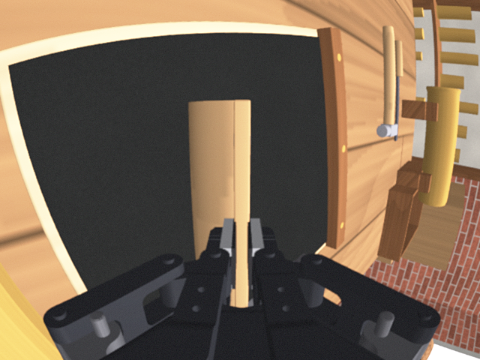

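Call:
apply_moves --increments '[[[0,0,0],[0,1,-1],1],[[0.049,0,0],[0,4.5,0.2],1],[[0.049,0,0],[0,4.5,0.2],1],[[0.049,0,0],[0,4.5,0.2],1],[[0.049,0,0],[0,4.5,0.2],1],[[0.049,0,0],[0,4.5,0.2],1],[[0.049,0,0],[0,4.5,0.2],1],[[0.049,0,0],[0,4.5,0.2],1],[[0.049,0,0],[0,4.5,0.2],1],[[0,0,0],[0,0,0],1],[[0,0,0],[0,0,0],1]]'

```text
clock: 13.17
position: [0.6059, -0.058, 0.11]
tcp_rot: [2.748, 0.0, 3.132]
force: [-0.2, -0.1, -1.8]
width: 0.0058
grip_force: 58.8
```

```bash
python3 - <<'E'
from blk import *
state(); plane("top",(295,380,205,285),(.02,.16))
E
```

```text
{'clock': 13.1667, 'position': [0.6059, -0.058, 0.11], 'tcp_rot': [2.7482, 0.0005, 3.132], 'joint_pos': [-0.3768, 0.5417, 1.573, 0.3939, 1.2019, -2.1141], 'width': 0.0058, 'force': [-0.2019, -0.1111, -1.7602], 'moment': [-0.3475, 0.0596, 0.0109], 'grip_force': 58.8089}
top 632 pct y [-0.066  -0.0398 -0.0161] z [0.028  0.0751 0.1069]
 normal [0.009 0.909 0.416] tip deg 65.4 426
```

Call:
apply_moves --increments '[[[0.049,0,0],[0,4.5,0.2],1],[[0.049,0,0],[0,4.5,0.2],1],[[0.049,0,0],[0,4.5,0.2],1],[[0.049,0,0],[0,4.5,0.2],1],[[0.049,0,0],[0,4.5,0.2],1],[[0.049,0,0],[0,4.5,0.2],1],[[0.049,0,0],[0,4.5,0.2],1],[[0.049,0,0],[0,4.5,0.2],1],[[0,0,0],[0,0,0],1]]'

```text
clock: 13.97
position: [0.6059, -0.0222, 0.1151]
tcp_rot: [3.14, -0.002, 3.131]
force: [0.1, -0.3, -1.7]
width: 0.006
grip_force: 58.9
```

Call:
apply_moves --increments '[[[0.048,0,0],[0,4.4,-0.2],1],[[0.048,0,0],[0,4.4,-0.2],1],[[0.048,0,0],[0,4.4,-0.2],1],[[0.048,0,0],[0,4.4,-0.2],1],[[0.048,0,0],[0,4.4,-0.2],1],[[0.048,0,0],[0,4.4,-0.2],1],[[0.048,0,0],[0,4.4,-0.2],1],[[0.048,0,0],[0,4.4,-0.2],1],[[0.048,0,0],[0,4.4,-0.2],1],[[0.048,0,0],[0,4.4,-0.2],1],[[0.048,0,0],[0,4.4,-0.2],1],[[0,0,0],[0,0,0],1],[[0,0,0],[0,0,0],1]]'

```text
clock: 15.05
position: [0.6066, 0.0231, 0.1052]
tcp_rot: [-2.616, -0.004, 3.129]
force: [0.1, -0.1, -2.3]
width: 0.0055
grip_force: 58.9
```

```bash
python3 - <<'E'
from blk import *
state()
d=cam("wrist"); c=cam("side"); o=np.zeros((364,800,3),'uint8'); o[:,:400]=cv2.resize(c["frame"][130:330,230:450],(400,364)); o[:300,400:]=cv2.resize(d["frame"],(400,300)); cv2.imwrite("pics/p6.png",o)
E
```

```text
{'clock': 15.05, 'position': [0.6066, 0.0231, 0.1052], 'tcp_rot': [-2.6162, -0.0037, 3.1295], 'joint_pos': [0.2522, 0.5796, 1.5777, -0.5463, 1.1949, -1.0482], 'width': 0.0055, 'force': [0.0819, -0.0824, -2.2537], 'moment': [0.4805, 0.0111, -0.0323], 'grip_force': 58.9223}
```

View pics/p6.png

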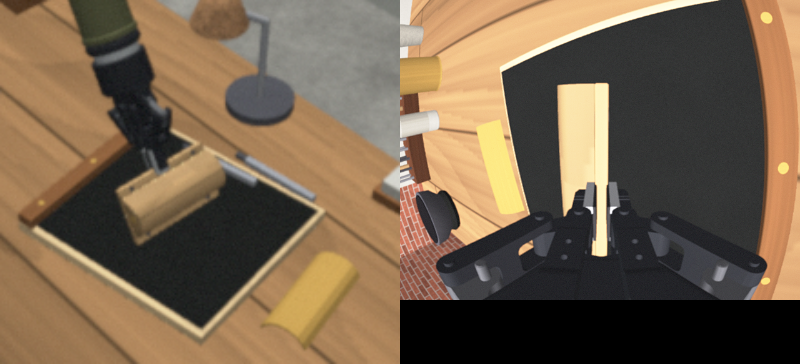

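Call:
apply_moves --increments '[[[0,0,0],[0,0.5,0.87],1],[[0,0,0],[0,0.5,0.87],1],[[0,0,0],[0,0,0],1],[[0,0,0],[0,0,0],1]]'

```text
clock: 15.48
position: [0.607, 0.0228, 0.105]
tcp_rot: [-2.615, 0.0, 3.129]
force: [0.9, -1.2, -2.0]
width: 0.0059
grip_force: 58.9
```

Call:
apply_moves --increments '[[[0,0,0],[0,0.25,0.43],1],[[0,0,0],[0,0,0],1],[[0,0,0],[0,0,0],1]]'

```text
clock: 15.73
position: [0.607, 0.0234, 0.1043]
tcp_rot: [-2.615, 0.0, 3.13]
force: [0.4, -0.6, -2.4]
width: 0.0059
grip_force: 58.9
```

Call:
apply_moves --increments '[[[0,0,0],[0,0.5,0.87],1],[[0,0,0],[0,0,0],1],[[0,0,0],[0,0,0],1]]'

```text
clock: 15.98
position: [0.6073, 0.0236, 0.1036]
tcp_rot: [-2.615, 0.001, 3.13]
force: [-1.6, 2.2, 1.8]
width: 0.0058
grip_force: 59.3
```

Call:
apply_moves --increments '[[[0,0,0],[0,0.5,0.87],1],[[0,0,0],[0,0,0],1],[[0,0,0],[0,0,0],1]]'

```text
clock: 16.23
position: [0.6074, 0.0238, 0.1034]
tcp_rot: [-2.615, 0.001, 3.13]
force: [-1.9, 3.3, 7.3]
width: 0.0059
grip_force: 60.1
```

Call:
apply_moves --increments '[[[0,0,0],[0,0.25,0.43],1],[[0,0,0],[0,0,0],1],[[0,0,0],[0,0,0],1]]'

```text
clock: 16.48
position: [0.6074, 0.0239, 0.1033]
tcp_rot: [-2.614, 0.002, 3.13]
force: [-2.4, 4.1, 9.1]
width: 0.0059
grip_force: 60.4
```

Call:
apply_moves --increments '[[[0,0,0],[0,-0.3,-0.6],1],[[0,0,0],[0,0,0],0.8],[[0,0,0],[0,0,0.5],0.8],[[0,0,0],[0,-1.4,0.5],0.73],[[0,0,0],[0,-1.4,0.5],0.66],[[0,0,0],[0,-1.4,0.5],0.59],[[0,0,0],[0,-1.4,0.5],0.52],[[0,0,0],[0,0,0],0.52],[[0,0,0],[0,0,0],0.52]]'

```text
clock: 17.23
position: [0.6069, 0.017, 0.1029]
tcp_rot: [-2.615, -0.0, 3.129]
force: [0.0, 0.8, -0.2]
width: 0.0205
grip_force: 0.1
```

```bash
cat >> blk.py <<'E'
def edge():
    "wrist fisheye: block's pale mask extents on the mid row; side: cloud summary"
    for n,bx in(("top",(270,380,200,290)),("side",(240,400,180,300))):
        c=cam(n); W=cloud(c); hsv=cv2.cvtColor(c["frame"],cv2.COLOR_BGR2HSV); x0,x1,y0,y1=bx
        m=np.zeros(hsv.shape[:2],bool); m[y0:y1,x0:x1]=True
        p=m&(hsv[...,2]>60)&(hsv[...,1]>40)&(hsv[...,0]<25)&(abs(W[...,0]-.606)<.09)&(W[...,1]>-.13)&(W[...,1]<.09)&(W[...,2]>.027)&(W[...,2]<.13)
        k,lab,st,_=cv2.connectedComponentsWithStats(p.astype(np.uint8)); p=lab==1+np.argmax(st[1:,4])
        P=W[p]; print(n,len(P)); b=np.digitize(P[:,1],np.arange(-.12,.1,.01))
        print("  y:z90 ",{round(-.125+.01*i,3):np.percentile(P[b==i,2],90).round(3).item() for i in np.unique(b) if (b==i).sum()>8})
    return c
E
python3 - <<'E'
from blk import *
state(); edge()
E
```

```text
{'clock': 17.2333, 'position': [0.6069, 0.017, 0.1029], 'tcp_rot': [-2.6146, -0.0002, 3.1294], 'joint_pos': [0.2441, 0.5801, 1.5855, -0.5535, 1.1825, -1.0467], 'width': 0.0205, 'force': [0.0341, 0.7916, -0.1679], 'moment': [0.3252, -0.0571, 0.0048], 'grip_force': 0.1035}
top 784
  y:z90  {np.float64(-0.035): 0.074, np.float64(-0.025): 0.086, np.float64(-0.015): 0.093, np.float64(-0.005): 0.098, np.float64(0.005): 0.097, np.float64(0.015): 0.1, np.float64(0.025): 0.103}
side 1700
  y:z90  {np.float64(-0.035): 0.078, np.float64(-0.025): 0.087, np.float64(-0.015): 0.092, np.float64(-0.005): 0.094, np.float64(0.005): 0.095, np.float64(0.015): 0.097, np.float64(0.025): 0.094}
```

Call:
apply_moves --increments '[[[0,0,0],[0,-1.45,0.4],0.45],[[0,0,0],[0,-1.45,0.4],0.38],[[0,0,0],[0,-1.45,0.4],0.31],[[0,0,0],[0,-1.45,0.4],0.24],[[0,0,0],[0,-1.45,0.4],0.17],[[0,0,0],[0,-1.45,0.4],0.1],[[0,0,0],[0,-1.45,0.4],0.03],[[0,0,0],[0,-1.45,0.5],-0.04],[[0,0,0],[0,-1.45,0.5],-0.11],[[0,0,0],[0,-1.45,0.5],-0.18],[[0,0,0],[0,-1.45,0.5],-0.25],[[0,0,0],[0,-1.45,0.5],-0.32],[[0,0,0],[0,-1.45,0.5],-0.39],[[0,0,0],[0,0,0],-0.39],[[0,0,0],[0,0,0],-0.39]]'

```text
clock: 18.58
position: [0.6067, -0.002, 0.1075]
tcp_rot: [-2.615, -0.0, 3.13]
force: [-1.1, -0.1, -0.6]
width: 0.0592
grip_force: 0.1
```

```bash
python3 - <<'E'
from blk import *
state(); edge()
d=cam("wrist"); cv2.imwrite("pics/p7.png",cv2.resize(d["frame"],(480,360)))
E
```

```text
{'clock': 18.5833, 'position': [0.6067, -0.002, 0.1075], 'tcp_rot': [-2.6146, -0.0, 3.1296], 'joint_pos': [0.2149, 0.5684, 1.5956, -0.561, 1.1709, -1.0699], 'width': 0.0592, 'force': [-1.1122, -0.1397, -0.6305], 'moment': [0.3091, -0.0517, 0.0784], 'grip_force': 0.1099}
top 458
  y:z90  {np.float64(-0.035): 0.065, np.float64(-0.025): 0.087, np.float64(-0.015): 0.093, np.float64(-0.005): 0.097, np.float64(0.005): 0.096, np.float64(0.015): 0.098, np.float64(0.025): 0.102}
side 1640
  y:z90  {np.float64(-0.035): 0.077, np.float64(-0.025): 0.087, np.float64(-0.015): 0.093, np.float64(-0.005): 0.093, np.float64(0.005): 0.093, np.float64(0.015): 0.098, np.float64(0.025): 0.095}
```

View pics/p7.png

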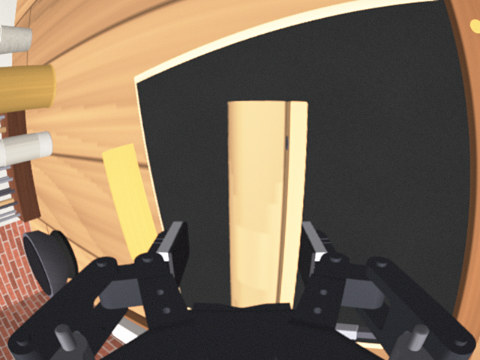

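Call:
apply_moves --increments '[[[-0.066,0,0],[0,-1.5,2.5],-0.47],[[-0.066,0,0],[0,-1.5,2.6],-0.55],[[-0.066,0,0],[0,-1.5,2.7],-0.63],[[-0.066,0,0],[0,-1.5,2.8],-0.71],[[0,0,0],[0,0,0],-0.71],[[0,0,0],[0,0,0],-0.71]]'

```text
clock: 19.23
position: [0.6065, -0.0129, 0.1007]
tcp_rot: [-2.877, 0.0, 3.127]
force: [-0.2, 0.1, -0.0]
width: 0.0733
grip_force: 0.0
```

```bash
python3 - <<'E'
from blk import *
state(); edge()
E
```

```text
{'clock': 19.2333, 'position': [0.6065, -0.0129, 0.1007], 'tcp_rot': [-2.8772, 0.0004, 3.1274], 'joint_pos': [0.0614, 0.511, 1.6188, -0.3047, 1.0524, -1.3379], 'width': 0.0733, 'force': [-0.1542, 0.083, -0.0314], 'moment': [0.1182, 0.0076, 0.0195], 'grip_force': 0.0}
top 374
  y:z90  {np.float64(-0.035): 0.084, np.float64(-0.025): 0.093, np.float64(-0.015): 0.097, np.float64(-0.005): 0.099, np.float64(0.005): 0.104, np.float64(0.015): 0.108}
side 1389
  y:z90  {np.float64(-0.045): 0.077, np.float64(-0.035): 0.087, np.float64(-0.025): 0.093, np.float64(-0.015): 0.095, np.float64(-0.005): 0.099, np.float64(0.005): 0.103}
```

Call:
apply_moves --increments '[[[0,0,0],[0,5,10],-0.71],[[0,0,0],[0,10,3],-0.71],[[0,0,0],[0,0,0],-0.71]]'

```text
clock: 19.58
position: [0.6066, -0.0009, 0.0843]
tcp_rot: [-2.873, -0.001, 3.133]
force: [-2.2, -3.4, 11.1]
width: 0.0734
grip_force: 5.1
```

```bash
python3 - <<'E'
from blk import *
state(); c=edge()
d=cam("wrist"); o=np.zeros((364,800,3),'uint8'); o[:,:400]=cv2.resize(c["frame"][130:330,230:450],(400,364)); o[:300,400:]=cv2.resize(d["frame"],(400,300)); cv2.imwrite("pics/p8.png",o)
E
```

```text
{'clock': 19.5833, 'position': [0.6066, -0.0009, 0.0843], 'tcp_rot': [-2.8731, -0.0012, 3.1327], 'joint_pos': [0.0832, 0.5333, 1.6294, -0.3135, 1.0277, -1.3093], 'width': 0.0734, 'force': [-2.1667, -3.3641, 11.0834], 'moment': [-1.2691, 0.2866, -0.1612], 'grip_force': 5.0597}
top 332
  y:z90  {np.float64(-0.045): 0.084, np.float64(-0.035): 0.095, np.float64(-0.025): 0.097, np.float64(-0.015): 0.1, np.float64(-0.005): 0.11}
side 1346
  y:z90  {np.float64(-0.055): 0.077, np.float64(-0.045): 0.086, np.float64(-0.035): 0.093, np.float64(-0.025): 0.096, np.float64(-0.015): 0.106, np.float64(-0.005): 0.105}
```

View pics/p8.png

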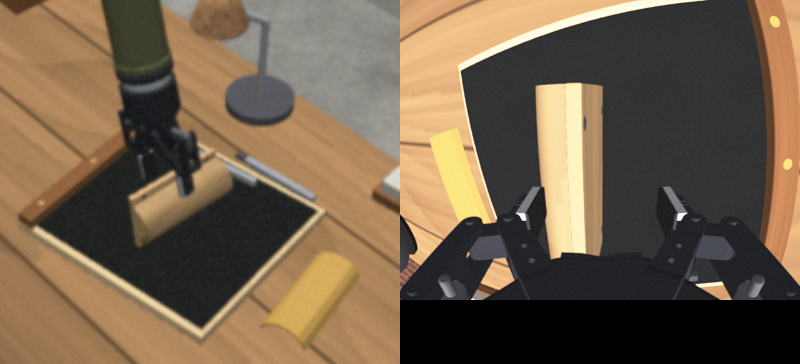

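Call:
apply_moves --increments '[[[0,0,0],[0,-0.5,-3.3],-0.56],[[0,0,0],[0,-0.5,-3.3],-0.41],[[0,0,0],[0,-0.5,-3.3],-0.26],[[0,0,0],[0,-0.5,-3.3],-0.11],[[0,0,0],[0,-0.5,-3.3],0.04],[[0,0,0],[0,-0.5,-3.3],0.19],[[0,0,0],[0,-0.5,-3.3],0.34],[[0,0,0],[0,-0.5,-3.3],0.5],[[0,0,0],[0,0,0],0.5]]'

```text
clock: 20.48
position: [0.607, 0.0028, 0.1107]
tcp_rot: [-2.879, 0.0, 3.13]
force: [0.7, -0.1, 0.1]
width: 0.0215
grip_force: 0.0
```

```bash
python3 - <<'E'
from blk import *
state(); edge()
E
```

```text
{'clock': 20.4833, 'position': [0.607, 0.0028, 0.1107], 'tcp_rot': [-2.8787, 0.0005, 3.1301], 'joint_pos': [0.086, 0.5019, 1.6036, -0.2976, 1.0807, -1.3265], 'width': 0.0215, 'force': [0.6966, -0.0821, 0.1024], 'moment': [0.1333, -0.0358, 0.0081], 'grip_force': 0.0}
top 391
  y:z90  {np.float64(-0.045): 0.077, np.float64(-0.035): 0.09, np.float64(-0.025): 0.096, np.float64(-0.015): 0.1, np.float64(-0.005): 0.107, np.float64(0.005): 0.107}
side 1507
  y:z90  {np.float64(-0.055): 0.072, np.float64(-0.045): 0.083, np.float64(-0.035): 0.092, np.float64(-0.025): 0.096, np.float64(-0.015): 0.104, np.float64(-0.005): 0.105}
```

Call:
apply_moves --increments '[[[0,0,0],[0,0,0],0.6],[[0,0,0],[0,0,0],0.7],[[0,0,0],[0,0,0],0.8],[[0,0,0],[0,0,0],1],[[0,0,0],[0,0,0],1],[[0,0,0],[0,0,0],1],[[0,0,0],[0,0,0],1]]'

```text
clock: 21.17
position: [0.6067, 0.0024, 0.1104]
tcp_rot: [-2.879, -0.0, 3.13]
force: [-0.4, 0.5, 0.9]
width: 0.0061
grip_force: 60.5
```

```bash
python3 - <<'E'
from blk import *
state(); edge()
E
```

```text
{'clock': 21.1667, 'position': [0.6067, 0.0024, 0.1104], 'tcp_rot': [-2.8786, -0.0001, 3.1297], 'joint_pos': [0.0855, 0.502, 1.6042, -0.2976, 1.0806, -1.3266], 'width': 0.0061, 'force': [-0.3734, 0.5191, 0.8782], 'moment': [0.1652, 0.0389, -0.0264], 'grip_force': 60.5241}
top 394
  y:z90  {np.float64(-0.035): 0.089, np.float64(-0.025): 0.097, np.float64(-0.015): 0.1, np.float64(-0.005): 0.102, np.float64(0.005): 0.108}
side 1553
  y:z90  {np.float64(-0.045): 0.08, np.float64(-0.035): 0.091, np.float64(-0.025): 0.095, np.float64(-0.015): 0.096, np.float64(-0.005): 0.105, np.float64(0.005): 0.103}
```

Call:
apply_moves --increments '[[[0,0,0],[0,-0.2,-0.7],1],[[0.048,0,0],[0,4.4,-0.2],1],[[0.048,0,0],[0,4.4,-0.2],1],[[0.048,0,0],[0,4.4,-0.2],1],[[0.048,0,0],[0,4.4,-0.2],1],[[0.048,0,0],[0,4.4,-0.2],1],[[0.048,0,0],[0,4.4,-0.2],1],[[0.048,0,0],[0,4.4,-0.2],1],[[0.048,0,0],[0,4.4,-0.2],1],[[0.048,0,0],[0,4.4,-0.2],1],[[0.048,0,0],[0,4.4,-0.2],1],[[0.048,0,0],[0,4.4,-0.2],1],[[0.048,0,0],[0,4.4,-0.2],1],[[0,0,0],[0,0,0],1],[[0,0,0],[0,0,0],1]]'

```text
clock: 22.52
position: [0.6074, 0.0494, 0.086]
tcp_rot: [-2.303, -0.001, 3.131]
force: [-0.2, 0.0, -1.6]
width: 0.0059
grip_force: 60.2
```

```bash
python3 - <<'E'
from blk import *
state(); edge()
E
```

```text
{'clock': 22.5167, 'position': [0.6074, 0.0494, 0.086], 'tcp_rot': [-2.3034, -0.0013, 3.1313], 'joint_pos': [0.4118, 0.7337, 1.5276, -0.7621, 1.3791, -0.7999], 'width': 0.0059, 'force': [-0.1958, 0.0066, -1.5649], 'moment': [0.6525, -0.0005, -0.0319], 'grip_force': 60.2455}
top 990
  y:z90  {np.float64(-0.015): 0.077, np.float64(-0.005): 0.085, np.float64(0.005): 0.09, np.float64(0.015): 0.092, np.float64(0.025): 0.089, np.float64(0.035): 0.084, np.float64(0.045): 0.089}
side 1815
  y:z90  {np.float64(-0.025): 0.067, np.float64(-0.015): 0.079, np.float64(-0.005): 0.086, np.float64(0.005): 0.087, np.float64(0.015): 0.087, np.float64(0.025): 0.083, np.float64(0.035): 0.084, np.float64(0.045): 0.082}
```

Call:
apply_moves --increments '[[[0,0,0],[0,0.5,0.5],1],[[0,0,0],[0,0.3,0.3],1],[[0,0,0],[0,0,0],0.8],[[0,0,0],[0,0,0.4],0.8],[[0,0,0],[0,-1.4,0.5],0.73],[[0,0,0],[0,-1.4,0.5],0.66],[[0,0,0],[0,-1.4,0.5],0.59],[[0,0,0],[0,-1.4,0.5],0.52],[[0,0,0],[0,-1.4,0.5],0.45],[[0,0,0],[0,-1.4,0.5],0.38],[[0,0,0],[0,-1.4,0.5],0.31],[[0,0,0],[0,-1.4,0.5],0.24],[[0,0,0],[0,-1.4,0.5],0.17],[[0,0,0],[0,-1.4,0.5],0.1],[[0,0,0],[0,-1.4,0.5],0.03],[[0,0,0],[0,-1.4,0.5],-0.04],[[0,0,0],[0,-1.4,0.5],-0.11],[[0,0,0],[0,-1.4,0.5],-0.18],[[0,0,0],[0,0,0],-0.18],[[0,0,0],[0,0,0],-0.18]]'

```text
clock: 24.28
position: [0.6071, 0.0298, 0.0955]
tcp_rot: [-2.303, -0.0, 3.13]
force: [-0.2, 0.0, -1.3]
width: 0.0504
grip_force: 0.3
```

```bash
python3 - <<'E'
from blk import *
state(); edge()
E
```

```text
{'clock': 24.2833, 'position': [0.6071, 0.0298, 0.0955], 'tcp_rot': [-2.3026, -0.0, 3.1296], 'joint_pos': [0.3856, 0.7134, 1.545, -0.7758, 1.3679, -0.8145], 'width': 0.0504, 'force': [-0.2433, 0.0148, -1.3116], 'moment': [0.4477, 0.0079, -0.0248], 'grip_force': 0.2594}
top 893
  y:z90  {np.float64(-0.015): 0.077, np.float64(-0.005): 0.085, np.float64(0.005): 0.092, np.float64(0.015): 0.091, np.float64(0.025): 0.088, np.float64(0.035): 0.083, np.float64(0.045): 0.086}
side 1788
  y:z90  {np.float64(-0.025): 0.066, np.float64(-0.015): 0.077, np.float64(-0.005): 0.084, np.float64(0.005): 0.087, np.float64(0.015): 0.086, np.float64(0.025): 0.082, np.float64(0.035): 0.083, np.float64(0.045): 0.081}
```

Call:
apply_moves --increments '[[[-0.04,0,0],[0,-0.58,1.2],-0.21],[[-0.04,0,0],[0,-0.58,1.2],-0.24],[[-0.04,0,0],[0,-0.58,1.3],-0.27],[[-0.04,0,0],[0,-0.58,1.3],-0.3],[[-0.04,0,0],[0,-0.58,1.3],-0.33],[[-0.04,0,0],[0,-0.58,1.4],-0.36],[[-0.04,0,0],[0,-0.58,1.4],-0.39],[[-0.04,0,0],[0,-0.58,1.4],-0.42],[[-0.04,0,0],[0,-0.58,1.5],-0.45],[[-0.04,0,0],[0,-0.58,1.5],-0.48],[[0,0,0],[0,0,0],-0.48],[[0,0,0],[0,0,0],-0.48]]'

```text
clock: 25.38
position: [0.607, 0.0166, 0.0888]
tcp_rot: [-2.702, 0.001, 3.129]
force: [-0.3, -0.0, -0.2]
width: 0.0633
grip_force: 0.2
```

```bash
python3 - <<'E'
from blk import *
state(); edge()
E
```

```text
{'clock': 25.3833, 'position': [0.607, 0.0166, 0.0888], 'tcp_rot': [-2.7019, 0.0006, 3.1285], 'joint_pos': [0.2015, 0.5711, 1.605, -0.4819, 1.1144, -1.1079], 'width': 0.0633, 'force': [-0.2744, -0.0267, -0.1862], 'moment': [0.2438, 0.0271, 0.0011], 'grip_force': 0.2228}
top 512
  y:z90  {np.float64(-0.015): 0.076, np.float64(-0.005): 0.087, np.float64(0.005): 0.09, np.float64(0.015): 0.091, np.float64(0.025): 0.089, np.float64(0.035): 0.083, np.float64(0.045): 0.087}
side 1681
  y:z90  {np.float64(-0.025): 0.07, np.float64(-0.015): 0.077, np.float64(-0.005): 0.085, np.float64(0.005): 0.087, np.float64(0.015): 0.086, np.float64(0.025): 0.082, np.float64(0.035): 0.081, np.float64(0.045): 0.081}
```

Call:
apply_moves --increments '[[[-0.04,0,0],[0,-0.55,1.5],-0.51],[[-0.04,0,0],[0,-0.55,1.5],-0.54],[[-0.04,0,0],[0,-0.55,1.6],-0.57],[[-0.04,0,0],[0,-0.55,1.6],-0.6],[[-0.04,0,0],[0,-0.55,1.6],-0.63],[[-0.04,0,0],[0,-0.55,1.7],-0.66],[[-0.04,0,0],[0,-0.55,1.7],-0.69],[[-0.04,0,0],[0,-0.55,1.7],-0.72],[[-0.04,0,0],[0,-0.55,1.8],-0.75],[[-0.04,0,0],[0,-0.55,1.8],-0.78],[[-0.04,0,0],[0,-0.55,1.8],-0.8],[[0,0,0],[0,0,0],-0.8],[[0,0,0],[0,0,0],-0.8]]'

```text
clock: 26.57
position: [0.6065, 0.0071, 0.0717]
tcp_rot: [-3.141, -0.001, 3.129]
force: [0.3, 0.3, -0.9]
width: 0.0765
grip_force: 0.2
```

```bash
python3 - <<'E'
from blk import *
state(); edge()
d=cam("wrist"); c=cam("side"); o=np.zeros((364,800,3),'uint8'); o[:,:400]=cv2.resize(c["frame"][130:330,230:450],(400,364)); o[:300,400:]=cv2.resize(d["frame"],(400,300)); cv2.imwrite("pics/p9.png",o)
E
```

```text
{'clock': 26.5667, 'position': [0.6065, 0.0071, 0.0717], 'tcp_rot': [-3.1414, -0.0014, 3.1294], 'joint_pos': [-0.0577, 0.5248, 1.6476, -0.0003, 0.9705, -1.6162], 'width': 0.0765, 'force': [0.337, 0.2577, -0.9453], 'moment': [0.0949, -0.0499, 0.02], 'grip_force': 0.2364}
top 161
  y:z90  {np.float64(-0.015): 0.075, np.float64(-0.005): 0.083, np.float64(0.005): 0.092, np.float64(0.015): 0.091, np.float64(0.025): 0.085, np.float64(0.035): 0.085, np.float64(0.045): 0.09}
side 1361
  y:z90  {np.float64(-0.025): 0.066, np.float64(-0.015): 0.078, np.float64(-0.005): 0.084, np.float64(0.005): 0.086, np.float64(0.015): 0.085, np.float64(0.025): 0.081, np.float64(0.035): 0.08, np.float64(0.045): 0.079}
```

Call:
apply_moves --increments '[[[0,0,0],[0,-1.05,0.7],-0.85],[[0,0,0],[0,-1.05,0.7],-0.9],[[0,0,0],[0,-1.05,0.7],-0.95],[[0,0,0],[0,-1.05,0.7],-1],[[0,0,0],[0,0,0],-1],[[0,0,0],[0,0.9,2.3],-1],[[0,0,0],[0,0.9,2.3],-1],[[0,0,0],[0,0.9,2.3],-1],[[0,0,0],[0,0.9,2.3],-1],[[0,0,0],[0,0.9,2.3],-1],[[0,0,0],[0,0.9,2.3],-1],[[0,0,0],[0,0,0],-1]]'

```text
clock: 27.77
position: [0.6065, 0.0086, 0.0548]
tcp_rot: [3.141, -0.001, 3.13]
force: [-0.5, 0.7, -0.4]
width: 0.0858
grip_force: 0.4
```

```bash
python3 - <<'E'
from blk import *
state(); edge()
E
```

```text
{'clock': 27.7667, 'position': [0.6065, 0.0086, 0.0548], 'tcp_rot': [3.1406, -0.001, 3.13], 'joint_pos': [-0.056, 0.5459, 1.6624, 0.0011, 0.9343, -1.6159], 'width': 0.0858, 'force': [-0.5201, 0.7084, -0.4427], 'moment': [0.1203, -0.0452, -0.0114], 'grip_force': 0.4369}
top 137
  y:z90  {np.float64(-0.025): 0.111, np.float64(-0.015): 0.074, np.float64(-0.005): 0.075, np.float64(0.005): 0.082, np.float64(0.015): 0.079, np.float64(0.025): 0.08, np.float64(0.035): 0.073, np.float64(0.045): 0.101}
side 1303
  y:z90  {np.float64(-0.065): 0.124, np.float64(-0.035): 0.094, np.float64(-0.025): 0.055, np.float64(-0.015): 0.069, np.float64(-0.005): 0.076, np.float64(0.005): 0.078, np.float64(0.015): 0.077, np.float64(0.025): 0.073, np.float64(0.035): 0.065, np.float64(0.045): 0.064}
```

View pics/p9.png

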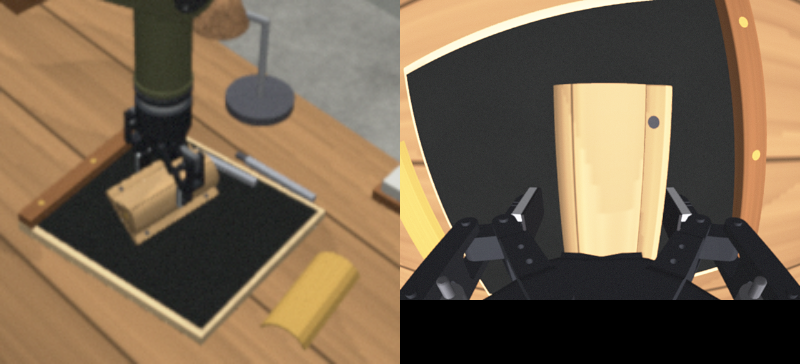

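Call:
apply_moves --increments '[[[0,0,0],[0,0.75,2],-1],[[0,0,0],[0,0.75,2],-1],[[0,0,0],[0,0.75,2],-1],[[0,0,0],[0,0.75,2],-1],[[0,0,0],[0,0.75,2],-1],[[0,0,0],[0,0.75,2],-1],[[0,0,0],[0,0.4,1.5],-1],[[0,0,0],[0,0.4,1.5],-1],[[0,0,0],[0,0,0],-1]]'

```text
clock: 28.62
position: [0.6068, 0.0137, 0.0402]
tcp_rot: [3.141, -0.0, 3.13]
force: [0.2, -0.3, 0.0]
width: 0.0854
grip_force: 0.0
```

```bash
python3 - <<'E'
from blk import *
state(); edge()
E
```

```text
{'clock': 28.6167, 'position': [0.6068, 0.0137, 0.0402], 'tcp_rot': [3.1408, -0.0004, 3.1299], 'joint_pos': [-0.0475, 0.5651, 1.6737, 0.001, 0.9032, -1.6072], 'width': 0.0854, 'force': [0.1658, -0.2732, 0.01], 'moment': [-0.0401, -0.0023, 0.0601], 'grip_force': 0.0}
top 85
  y:z90  {np.float64(-0.015): 0.098, np.float64(-0.005): 0.054, np.float64(0.035): 0.063, np.float64(0.045): 0.102, np.float64(0.055): 0.099}
side 839
  y:z90  {np.float64(-0.035): 0.071, np.float64(-0.025): 0.033, np.float64(-0.015): 0.049, np.float64(-0.005): 0.057, np.float64(0.005): 0.061, np.float64(0.015): 0.061, np.float64(0.025): 0.057, np.float64(0.035): 0.053, np.float64(0.045): 0.034, np.float64(0.055): 0.031}
```

Call:
apply_moves --increments '[[[0,0,0],[0,0,-1],-1],[[0,0,0],[0,0,-2],-1],[[0,0,0],[0,0,-4],-1],[[0,0,0],[0,0,-10],-1],[[0,0,0],[0,0,-20],-1],[[0,0,0],[0,0,-30],-1],[[0,0,0],[0,0,-15],-1],[[0,0,0],[0,-30,0],-1],[[0,0,0],[0,-30,0],-1],[[0,0,0],[0,-15,0],-1],[[0,0,0],[0,0,0],-1]]'

```text
clock: 29.63
position: [0.6064, -0.0644, 0.1235]
tcp_rot: [-3.141, 0.002, 3.127]
force: [1.2, -0.3, 1.2]
width: 0.0854
grip_force: 0.0
```

```bash
python3 - <<'E'
from blk import *
state(); edge()
for n,bx in(("side",(240,400,180,300)),("top",(270,380,200,290))):
    c=cam(n); W=cloud(c); hsv=cv2.cvtColor(c["frame"],cv2.COLOR_BGR2HSV); x0,x1,y0,y1=bx
    m=np.zeros(hsv.shape[:2],bool); m[y0:y1,x0:x1]=True
    p=m&(hsv[...,2]>70)&(hsv[...,1]>40)&(hsv[...,0]<25)&(W[...,2]>.025)&(W[...,2]<.07)&(abs(W[...,0]-.606)<.1)&(abs(W[...,1]-.01)<.07)
    k,lab,st,_=cv2.connectedComponentsWithStats(p.astype(np.uint8)); p=lab==1+np.argmax(st[1:,4]); P=W[p]
    print(n,len(P),rect(P[:,:2]), cv2.boxPoints(cv2.minAreaRect(P[:,:2].astype(np.float32))).round(3).tolist(),np.percentile(P[:,2],[5,50,98]).round(3))
E
```

```text
{'clock': 29.6333, 'position': [0.6064, -0.0644, 0.1235], 'tcp_rot': [-3.1413, 0.0016, 3.1267], 'joint_pos': [-0.175, 0.4669, 1.592, -0.0001, 1.0811, -1.7308], 'width': 0.0854, 'force': [1.1898, -0.3023, 1.171], 'moment': [0.0001, -0.0069, -0.0154], 'grip_force': 0.0}
top 404
  y:z90  {np.float64(0.015): 0.065, np.float64(0.025): 0.064, np.float64(0.035): 0.059, np.float64(0.045): 0.048, np.float64(0.055): 0.035}
side 1378
  y:z90  {np.float64(-0.035): 0.032, np.float64(-0.025): 0.034, np.float64(-0.015): 0.048, np.float64(-0.005): 0.057, np.float64(0.005): 0.061, np.float64(0.015): 0.062, np.float64(0.025): 0.058, np.float64(0.035): 0.053, np.float64(0.045): 0.034, np.float64(0.055): 0.031}
side 1468 (array([617.4,  11.3]), array([ 90.1, 169.7]), 88.18) [[0.531000018119812, -0.03099999949336052], [0.7009999752044678, -0.035999998450279236], [0.7039999961853027, 0.05400000140070915], [0.5339999794960022, 0.05900000035762787]] [0.027 0.048 0.061]
top 400 (array([614.1,  42.1]), array([ 42.9, 164.6]), 84.69) [[0.5299999713897705, 0.02800000086426735], [0.6940000057220459, 0.013000000268220901], [0.6980000138282776, 0.0560000017285347], [0.5339999794960022, 0.07100000232458115]] [0.027 0.042 0.063]
```

Call:
apply_moves --increments '[[[0,0,0.1157],[0,0,0],-1],[[0,0,0.1157],[0,0,0],-1],[[0,0,0.1157],[0,0,0],-1],[[0,0,0.1157],[0,0,0],-1],[[0,0,0.1157],[0,0,0],-1],[[0,0,0.1157],[0,0,0],-1],[[0,0,0.1157],[0,0,0],-1],[[0,0,0.1157],[0,0,0],-1],[[0,0,0.1157],[0,0,0],-1],[[0,0,0.1157],[0,0,0],-1],[[0,0,0.1157],[0,0,0],-1],[[0,0,0.1157],[0,0,0],-1],[[0,0,0],[-8,14,0],-1],[[0,0,0],[0,0,25],-1],[[0,0,0],[0,0,25],-1],[[0,0,0],[0,0,20],-1],[[0,0,0],[0,0,8],-1],[[0,0,0],[0,0,0],-1],[[0,0,0],[0,0,0],-1]]'

```text
clock: 31.42
position: [0.6212, -0.0659, 0.0443]
tcp_rot: [-3.141, -0.001, 1.742]
force: [0.1, 0.1, 0.3]
width: 0.0853
grip_force: 0.0
```

```bash
python3 -c "
from blk import *
state()"
```

```text
{'clock': 31.4167, 'position': [0.6212, -0.0659, 0.0443], 'tcp_rot': [-3.141, -0.0014, 1.7423], 'joint_pos': [-0.174, 0.5779, 1.6285, 0.0014, 0.9362, -0.3464], 'width': 0.0853, 'force': [0.1497, 0.1459, 0.3264], 'moment': [0.025, -0.001, -0.0185], 'grip_force': 0.0}
```

Call:
apply_moves --increments '[[[0,0,0],[0,0,3],-1],[[0,0,0],[0,0,3],-1],[[0,0,0],[0,0,2],-1],[[0,0,0],[0,0,2],-1],[[0,0,0],[0,0,2],-1],[[0,0,0],[0,0,1],-1],[[0,0,0],[0,0,0],-1],[[0,0,0],[0,0,0],-1]]'

```text
clock: 32.08
position: [0.6211, -0.0668, 0.0314]
tcp_rot: [3.142, -0.001, 1.741]
force: [0.2, -0.0, -0.0]
width: 0.0855
grip_force: 0.0
```

Call:
apply_moves --increments '[[[0,0,0],[0,0,1],-1],[[0,0,0],[0,0,1],-1],[[0,0,0],[0,0,0],-1],[[0,0,0],[0,0,0],-1]]'

```text
clock: 32.42
position: [0.6211, -0.0667, 0.0294]
tcp_rot: [3.142, -0.001, 1.741]
force: [0.6, 0.4, -0.1]
width: 0.0857
grip_force: 0.0
```

Call:
apply_moves --increments '[[[0,0,0],[5,0,1],-1],[[0,0,0],[5,0,0],-1],[[0,0,0],[4,0,0],-1],[[0,0,0],[3,0,0],-1],[[0,0,0],[3,0,0],-1],[[0,0,0],[3,0,0],-1],[[0,0,0],[3,0,0],-1],[[0,0,0],[3,0,0],-1],[[0,0,0],[3,0,0],-1],[[0,0,0],[3,0,0],-1],[[0,0,0],[3,0,0],-1],[[0,0,0],[3,0,0],-1],[[0,0,0],[3,0,0],-1],[[0,0,0],[3,0,0],-1],[[0,0,0],[3,0,0],-1],[[0,0,0],[3,0,0],-1],[[0,0,0],[3,0,0],-1],[[0,0,0],[3,0,0],-1]]'

```text
clock: 33.92
position: [0.611, -0.0084, 0.0285]
tcp_rot: [-3.142, -0.001, 1.741]
force: [0.4, -1.5, 0.2]
width: 0.0854
grip_force: 0.8
```

```bash
cat >> blk.py <<'E'
def flat():
    c=cam("side"); W=cloud(c); hsv=cv2.cvtColor(c["frame"],cv2.COLOR_BGR2HSV)
    m=np.zeros(hsv.shape[:2],bool); m[170:300,230:400]=True
    p=m&(hsv[...,2]>70)&(hsv[...,1]>40)&(hsv[...,0]<25)&(W[...,2]>.025)&(W[...,2]<.07)&(abs(W[...,0]-.6)<.1)&(W[...,1]>-.05)
    s=np.array([-.170,.985]); q=(W[...,:2]-[.587,.1255])@s; p&=(q<-.004)
    k,lab,st,_=cv2.connectedComponentsWithStats(p.astype(np.uint8)); p=lab==1+np.argmax(st[1:,4]); P=W[p]
    print(len(P),rect(P[:,:2]),cv2.boxPoints(cv2.minAreaRect(P[:,:2].astype(np.float32))).round(3).tolist())
    t=(P[:,:2]-[.587,.1255])@np.array([.985,.17]); print("perp",np.percentile(q[p],[1,50,99]).round(4),"along",np.percentile(t,[1,50,99]).round(4)); return c
E
python3 -c "
from blk import *
state(); flat()"
```

```text
{'clock': 33.9167, 'position': [0.611, -0.0084, 0.0285], 'tcp_rot': [-3.1415, -0.0009, 1.7415], 'joint_pos': [-0.0833, 0.5847, 1.6731, 0.0011, 0.8842, -0.2547], 'width': 0.0854, 'force': [0.3929, -1.5487, 0.17], 'moment': [-0.3216, -0.0387, -0.0063], 'grip_force': 0.8052}
647 (array([591.9,  38.8]), array([145.3,  91.2]), 9.66) [[0.5130000114440918, 0.07199999690055847], [0.527999997138977, -0.017999999225139618], [0.6710000038146973, 0.006000000052154064], [0.656000018119812, 0.09600000083446503]]
perp [-0.1281 -0.0862 -0.0423] along [-0.0808 -0.0588  0.0448]
```

Call:
apply_moves --increments '[[[0,0,0],[3,0,0],-1],[[0,0,0],[3,0,0],-1],[[0,0,0],[3,0,0],-1],[[0,0,0],[3,0,0],-1],[[0,0,0],[3,0,0],-1],[[0,0,0],[3,0,0],-1],[[0,0,0],[3,0,0],-1],[[0,0,0],[3,0,0],-1],[[0,0,0],[3,0,0],-1],[[0,0,0],[3,0,0],-1],[[0,0,0],[2,0,0],-1],[[0,0,0],[2,0,0],-1],[[0,0,0],[0,0,0],-1]]'

```text
clock: 35.05
position: [0.6053, 0.0255, 0.0285]
tcp_rot: [3.142, -0.001, 1.742]
force: [0.1, 0.4, -0.4]
width: 0.0853
grip_force: 0.0
```

Call:
apply_moves --increments '[[[0,0,0],[1,0,0],-1],[[0,0,0],[1,0,0],-1],[[0,0,0],[1,0,0],-1],[[0,0,0],[0,0,0],-1]]'

```text
clock: 35.38
position: [0.6049, 0.028, 0.0285]
tcp_rot: [3.141, -0.001, 1.741]
force: [-0.1, -0.2, -0.2]
width: 0.0848
grip_force: 0.3
```

Call:
apply_moves --increments '[[[0,0,0],[1,0,0],-1],[[0,0,0],[1,0,0],-1],[[0,0,0],[0,0,0],-1]]'

```text
clock: 35.63
position: [0.6045, 0.03, 0.0285]
tcp_rot: [3.141, -0.001, 1.741]
force: [1.0, -1.6, -0.1]
width: 0.0856
grip_force: 0.3
```

Call:
apply_moves --increments '[[[0,0,0],[1,0,0],-1],[[0,0,0],[1,0,0],-1],[[0,0,0],[0,0,0],-1]]'

```text
clock: 35.88
position: [0.6041, 0.032, 0.0285]
tcp_rot: [3.141, -0.001, 1.741]
force: [0.8, -0.0, -0.4]
width: 0.0851
grip_force: 0.2
```

Call:
apply_moves --increments '[[[0,0,0],[1,0,0],-1],[[0,0,0],[0,0,0],-1]]'

```text
clock: 36.05
position: [0.6042, 0.0326, 0.0286]
tcp_rot: [3.141, -0.0, 1.742]
force: [0.9, -3.4, -0.4]
width: 0.0853
grip_force: 1.1
```

Call:
apply_moves --increments '[[[0,0,0],[1,0,0],-1],[[0,0,0],[0,0,0],-1]]'

```text
clock: 36.22
position: [0.6042, 0.0328, 0.0286]
tcp_rot: [3.141, 0.001, 1.742]
force: [0.5, -4.9, -0.1]
width: 0.0857
grip_force: 2.7
```

```bash
python3 -c "
from blk import *
state(); flat()"
```

```text
{'clock': 36.2167, 'position': [0.6042, 0.0328, 0.0286], 'tcp_rot': [3.1411, 0.0009, 1.7423], 'joint_pos': [-0.0151, 0.5784, 1.6876, -0.0011, 0.8749, -0.1859], 'width': 0.0857, 'force': [0.4983, -4.86, -0.061], 'moment': [-0.8615, -0.1253, 0.0514], 'grip_force': 2.7227}
565 (array([582. ,  79.5]), array([139.8,  82.8]), 11.12) [[0.5049999952316284, 0.10700000077486038], [0.5210000276565552, 0.02500000037252903], [0.6589999794960022, 0.052000001072883606], [0.6430000066757202, 0.1340000033378601]]
perp [-0.0853 -0.047  -0.0046] along [-0.0814 -0.0613  0.0315]
```

Call:
apply_moves --increments '[[[0,0,0],[1,0,0],-1],[[0,0,0],[1,0,0],-1],[[0,0,0],[0,0,0],-1],[[0,0,0],[0,0,0],-1]]'

```text
clock: 36.6
position: [0.6043, 0.0329, 0.0287]
tcp_rot: [3.141, 0.003, 1.743]
force: [2.0, -10.8, -0.9]
width: 0.0853
grip_force: 5.5
```

Call:
apply_moves --increments '[[[0,0,0],[1,0,0],-1],[[0,0,0],[1,0,0],-1],[[0,0,0],[0,0,0],-1],[[0,0,0],[0,0,0],-1]]'

```text
clock: 36.93
position: [0.6042, 0.0332, 0.0288]
tcp_rot: [3.141, 0.006, 1.743]
force: [1.1, -17.3, 0.3]
width: 0.0852
grip_force: 8.4
```

Tight against the strip. Now back off, rise and check.

Call:
apply_moves --increments '[[[0,0,0],[-1.5,0,0],-1],[[0,0,0],[-1.5,0,0],-1],[[0,0,0],[-2,0,0],-1],[[0,0,0],[-5,0,0],-1],[[0,0,0],[-12,0,0],-1],[[0,0,0],[-20,0,0],-1],[[0,0,0],[0,0,-25],-1],[[0,0,0],[0,0,-30],-1],[[0,0,0],[0,0,-30],-1],[[0,0,0],[-30,0,-20],-1],[[0,0,0],[-35,0,0],-1],[[0,0,0],[-35,0,0],-1],[[0,0,0],[0,0,0],-1],[[0,0,0],[0,0,0],-1]]'

```text
clock: 38.1
position: [0.6275, -0.1045, 0.1335]
tcp_rot: [3.141, -0.001, 1.738]
force: [-0.1, 0.2, -0.3]
width: 0.0853
grip_force: 0.0
```

```bash
python3 - <<'E'
from blk import *
state(); c=flat()
d=cam("wrist"); t=cam("top"); o=np.zeros((600,800,3),'uint8'); o[:300,:400]=cv2.resize(c["frame"][150:300,230:430],(400,300)); o[:300,400:]=cv2.resize(t["frame"][180:300,250:410],(400,300)); o[300:,:400]=cv2.resize(d["frame"],(400,300)); o[300:,400:]=cv2.resize(d["frame"][0:300,220:620],(400,300)); cv2.imwrite("pics/p10.png",o)
E
```

```text
{'clock': 38.1, 'position': [0.6275, -0.1045, 0.1335], 'tcp_rot': [3.1408, -0.0011, 1.738], 'joint_pos': [-0.2322, 0.4886, 1.5194, 0.0014, 1.1333, -0.4], 'width': 0.0853, 'force': [-0.0612, 0.1713, -0.258], 'moment': [0.0411, -0.0073, 0.0316], 'grip_force': 0.0}
1421 (array([590.3,  78.9]), array([157.7,  85.3]), 9.54) [[0.5059999823570251, 0.1080000028014183], [0.5199999809265137, 0.024000000208616257], [0.675000011920929, 0.05000000074505806], [0.6610000133514404, 0.1340000033378601]]
perp [-0.0866 -0.0601 -0.0052] along [-0.0807 -0.014   0.0704]
```

View pics/p10.png

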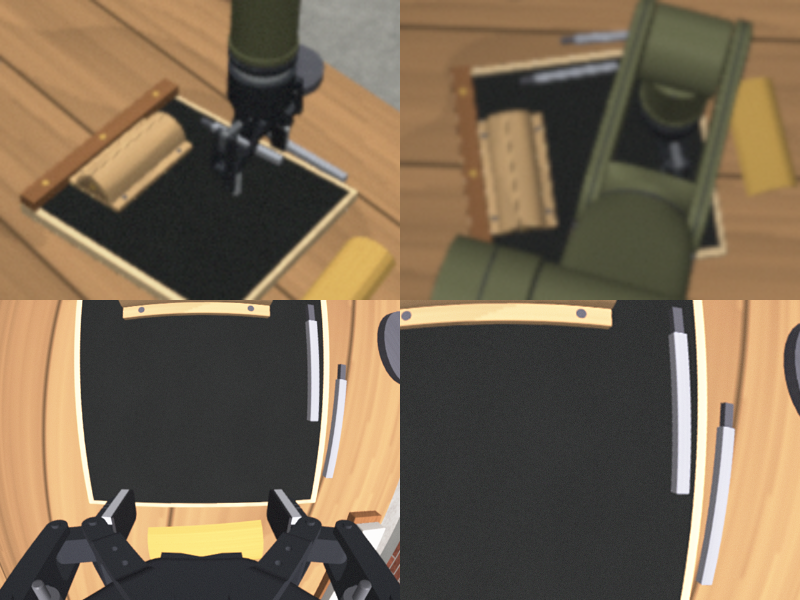

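The side view (top left) shows the block round side up, flush along the strip and about 5 mm from its middle. The punches and panel look unmoved, and the gripper is clear of everything.

```bash
python3 -c "
from cell import bot
print(bot.close_job())"
```

```text
the job is handed in; nothing more can be done
None
```

I handed in the job at about 38 s with the block steadied, tipped onto its flat base, square and tight against the strip about 5 mm from its middle, and the gripper clear; it fell back once from about 118° to about 95° before I caught it, and over roughly the last 30° of the final let-down it slipped about 14 mm and dropped flat between the fingers, so that part was not fully controlled and may count as a slam.

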